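# Start the foil press from its sloping console

### The job

Start a run on the foil press: turn the dial on its sloping console until the white pointer is at the gold tab, and let go of it. Then press the white key (feed), the yellow key (heat) and the green key (start) in that order, one at a time, each all the way down and let up again before the next. Leave the dial at the tab, never press the red stop key, and do not disturb the things standing around.

Things in the scene. Friction and masses are not known exactly. Their poses are not given: they have to be found in the camera images.
- press: white foil press, 450 x 320; origin on the table under its panel's centre, x away from the robot, y along the controls. The dark panel, 170 long, slopes 26 deg to the robot: outward normal (-0.438, 0, 0.899) in the press frame, centre 87 high, low edge 50. On its centre line: dial left (+y 145), four keys 68 apart in any colour order. Deck behind 125 high, gold roll to 195
- dial_grip (a point): on the dial's axis at grip height (34 off the panel). Dial: black disc 68 across, its top 12 off the panel, with a bar across it 66 long, 16 thick, 44 off the panel at its top; a white line on one end of the bar is the pointer. Site z: outward dial axis; the bar lies along point x, the pointer at its -x end
- dial_pointer (a point): where the dial's pointer points: 45 from the dial axis on the pointer's side, 6 off the panel; turns with the dial
- gold_mark (a point): gold tab on the dark ring around the dial: point 45 from the dial axis, 6 off the panel. The dial is set when dial_pointer meets it. Touching does not move the ring
- dial (a joint): dial angle, rad: 0 when the pointer points down the slope, grows clockwise as seen from the robot, stops at 0 and 4.6; stays where it is left. It starts 0.7 to 1.5 rad short (anticlockwise) of the gold tab
- white_top (a point): centre of the top of the white key; moves with the key. Site z: outward key axis (square to the sloping panel), x: up the slope. Spring key 60 (up the slope) x 42 wide, top 22 off the panel when up, travel 8 inwards, fully down at about 4 N
- white_key (a joint): how far the white key is pressed, m: 0 up, 0.008 fully down
- yellow_top (a point): centre of the top of the yellow key; moves with the key. Site z: outward key axis (square to the sloping panel), x: up the slope. Spring key 60 (up the slope) x 42 wide, top 22 off the panel when up, travel 8 inwards, fully down at about 4 N
- yellow_key (a joint): how far the yellow key is pressed, m: 0 up, 0.008 fully down
- green_top (a point): centre of the top of the green key; moves with the key. Site z: outward key axis (square to the sloping panel), x: up the slope. Spring key 60 (up the slope) x 42 wide, top 22 off the panel when up, travel 8 inwards, fully down at about 4 N
- green_key (a joint): how far the green key is pressed, m: 0 up, 0.008 fully down
- red_top (a point): centre of the top of the red key (stop key, not to be pressed); moves with the key. Site z: outward key axis (square to the sloping panel), x: up the slope. Spring key 60 (up the slope) x 42 wide, top 22 off the panel when up, travel 8 inwards, fully down at about 4 N
- red_key (a joint): how far the red key is pressed, m: 0 up, 0.008 fully down
- paperweight: loose white marble bar 180 x 26 x 22, lying on the press deck behind the keys; origin under its centre, long axis y
- ink_pot: loose pale green lidded porcelain pot, 104 across, 72 tall, at the left end of the press; origin under its centre
- saucer: loose white saucer 110 across, 14 tall, at the right end of the press; origin under its centre
- ink_jar: loose black ink jar with red cap, 64 across, 85 tall, at the right end of the press; origin under its centre
- brush_stand: loose dark wooden rest 45 x 140 x 20 with a writing brush (260 long, 14 thick, 34 high in all) fixed on it, on the table before the console; origin under the rest's centre, brush along its y
- seal_box: loose red and gold box 80 x 110 x 50, at the left end of the press; origin under its centre

How it is judged:
By the outcome, as a careful person would: the job done as asked, in the order asked, and still so for the second after the job is handed in, with the robot touching nothing.
It also fails if it takes over 53 s, if anything falls off the work surface, if the arm or the gripper's body presses on something with over 40 N, if the wrist force passes 120 N, or if a joint passes its speed limit or range.

### The arm

A 7-joint arm with a two-finger parallel gripper is mounted at the origin on the work surface. World frame = base frame: x ahead of the robot, y to its left, z up, the work surface at z = 0. Lengths are in mm, angles in rad, forces in N, time in s.
With the tool pointing down it reaches from about 350 to 900 mm from the base axis. Payload 19.9 kg.
Tool frame: the origin (TCP) lies at the very end of the fingers, on their centre line; the grasp point (between the pads) lies r.grip_depth behind it (r.grip_depth is the distance from the TCP to the grasp point, in mm); z points along the fingers, y is the line along which they close (so a half turn about z gives the same grasp; the last joint's range is limited). The gripper opens to 85 mm and grips with 20 to 120 N. Pads are 22 mm wide; open, the fingers measure 114 mm over their backs; the gripper's body (76 mm by 85 mm) begins 54 mm behind the grasp point. The pads swing forward as they close: fully open they stand 13 mm farther back than shut.
Start: joints at [1.254, 0.417, -0.01, 1.614, 0.005, 1.111, -0.053], TCP at [169.592, -601.531, 231.26] pointing down, gripper open.
Joint ranges: [-2.81, 2.81], [-0.39, 2.02], [-1.27, 1.25], [0.06, 2.57], [-1.19, 4.33], [0.19, 2], [-2.82, 2.82]. Speed limits (rad/s): [1.89, 1.89, 2.39, 2.39, 3.01, 3.01, 3.01].

### API

Orientations are given as a rotation vector (axis times angle).
In Python, from station import r gives the robot as it stands. The module is installed in compiled form; this text tells all that it offers.
- The arm moves only by the tool send_rows, never from a script. Its arguments are lists of equal length, an entry for each row: "linear": the shift along the tool's x, y, z in mm, a list of three; "twist": the turn about the tool's z in rad; "grip": the closure, from 0 (fully open) to 1 (shut). In form: {"linear": [[tx, ty, tz], ...], "twist": [twist, ...], "grip": [grip, ...]}. A call has 1 to 12 rows; each row shifts and turns the commanded pose from where the row before left it, along the tool's axes as they then stand; what a row does not reach is not made up. A row lasts 1/10 s, in which the tool goes at most 50 mm and 8.59 degrees, less where a joint would pass 70% of its speed; a pose out of reach is approached as far as the arm can. A call with a gripper value outside its range is refused whole. The fingers move at their own pace and stop on an object; "grip_force" is the grip in N (left out, the last holds). Time passes only in rows, so rows that do not move let the fingers close. It gives the time, the measured TCP pose, the force, the opening and the grip force at its end, in the units of the state.
- r.observe(): the state, without advancing time (a new reading comes with each control period).
- r.get_image(name): name is "scene" or "top" or "wrist"; returns a dict with "frame" (384x512x3 uint8, red, green, blue), "z_map" (384x512 float32, mm along the optical axis (not along the pixel's ray), 0 where there is no reading), "camera_matrix" (3x3 intrinsics, pixels), "rvec" (rotation vector, rad) and "tvec" (3), from world to camera coordinates, as OpenCV has them; the wrist camera has in their place "tool_from_camera" (4x4, takes a point from camera to tool coordinates, whose origin is the TCP and whose axes are the flange's). Camera axes: x right, y down, z forward; pixel columns grow to the right and rows downward; lengths in mm; the calibration is good to about 2 mm. A picture is of the moment at which its call begins: read the wrist's pose just before it.
- r.close_job(): hands the job in; it is judged then, once.
The state is a dict: "time": time; "qpos": joint angles; "joint_velocities": joint speeds; "effort": joint torques, N m; "position": TCP position; "orientation": TCP orientation; "wrist_force": force on the tool from outside, world axes, zero at the start; "wrist_torque": the same for the moment, N m; "width": finger opening in mm; "finger_force": force on a finger pad.
Only numpy, scipy, OpenCV 4.12 (cv2) and the standard library are available. Lean on these libraries where they do the work, as an engineer would, in place of code of your own. Each camera call takes 0.05 s, during which the arm holds its last target. There are 200 camera calls.

## Working session

There is one attempt and no reset: what is moved stays moved. The work goes in short steps, Python scripts to look and compute and a tool call to move; the robot and the scene stay as the last step left them, time stands still between calls to the robot, and variables do not carry over. Pictures are saved under pics/ and viewed, at most 10 in all, crops included, and the job is handed in when it is done.

Besides the shell and the picture viewer there is one more tool, called after "Request:" as name(argument=value, ...) on one line, values as JSON. send_rows: Moves the arm, as the interface text tells. Its arguments: {"type":"object","properties":{"linear":{"type":"array"},"twist":{"type":"array"},"grip":{"type":"array"},"grip_force":{"type":"number"}},"required":["linear","twist","grip"]}

```bash
mkdir -p pics
python3 - <<'E'
from station import r
import cv2,numpy as np,pickle
s=r.observe();print(s,r.grip_depth)
for n in("scene","top"):
    d=r.get_image(n);pickle.dump(d,open(n+".pkl","wb"));cv2.imwrite(f"pics/{n}.png",d["frame"][:,:,::-1]);print(n,d["camera_matrix"],d["rvec"],d["tvec"])
E
```

```text
{'time': 0.0, 'qpos': array([ 1.2544623 ,  0.41797717, -0.01033148,  1.61416441,  0.00471378,
        1.11071777, -0.05303221]), 'joint_velocities': array([-7.15272919e-05, -1.60524356e-03,  1.14050628e-03,  1.76493016e-04,
       -6.82880147e-05,  1.45342383e-03, -1.84914330e-04]), 'effort': array([ 2.23549860e-04, -8.64451575e+01,  6.79309834e-01, -4.34906352e+01,
        1.91443542e-02,  7.44323304e-03, -1.17037465e-05]), 'position': array([ 169.52437227, -601.2068876 ,  230.66226128]), 'orientation': array([-3.11077207e+00, -4.30197135e-01,  4.11594109e-04]), 'wrist_force': array([ 0.14217865,  0.04808274, -0.85856442]), 'wrist_torque': array([-0.03287799, -0.04099022,  0.03201798]), 'finger_force': 0.0, 'width': 85.46916778458481} 18.700000000000003
scene [[409.07388927   0.         258.2549227 ]
 [  0.         409.07388927 187.95796403]
 [  0.           0.           1.        ]] [ 1.33703038  1.99944871 -1.07327797] [ 214.04608494 -216.19003715 1706.96515965]
top [[499.42690633   0.         257.13969501]
 [  0.         499.42690633 191.80497195]
 [  0.           0.           1.        ]] [ 2.16852235 -2.1147927   0.15060925] [   7.18166381  577.00760081 1287.64720602]
```

View pics/scene.png

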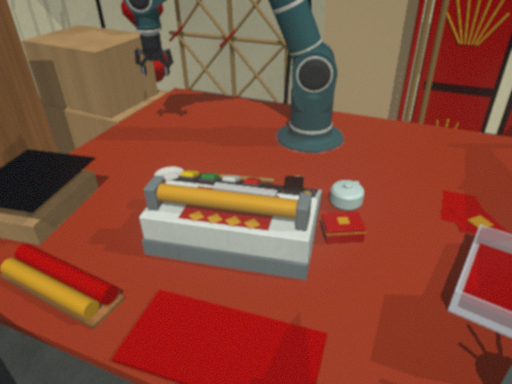

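View pics/top.png

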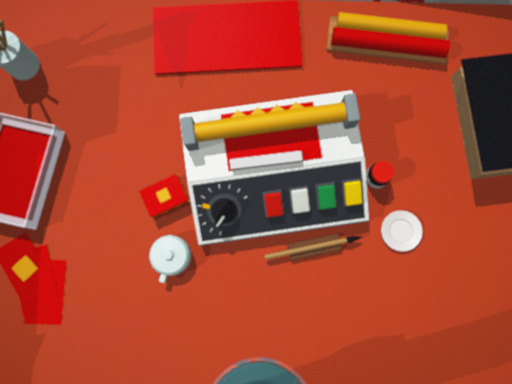

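The top view shows the dial at about (223,211), with the white pointer running down-left and the gold tab at about (205,206). Left to right, the keys are red (273,204), white (300,200), green (326,196) and yellow (352,193). The brush stand lies in front, around (313,249).

```bash
cat > h.py <<'E'
import cv2,numpy as np,pickle
from scipy.spatial.transform import Rotation as Ro
def world(d,u,v,z=None):
    K=d["camera_matrix"];R=Ro.from_rotvec(d["rvec"]).as_matrix();t=d["tvec"]
    p=np.c_[u,v,np.ones_like(u)]@np.linalg.inv(K).T
    return (p*np.asarray(z)[:,None]-t)@R
E
python3 - <<'E'
from h import *
d=pickle.load(open("top.pkl","rb"));f=d["frame"];z=d["z_map"]
hsv=cv2.cvtColor(f,cv2.COLOR_RGB2HSV)
c=f[140:270,185:375,::-1];cv2.imwrite("pics/crop.png",cv2.resize(c,None,fx=4,fy=4,interpolation=cv2.INTER_CUBIC))
W=lambda m:(lambda v,u:world(d,u.astype(float),v.astype(float),z[v,u]))(*np.nonzero(m))
def box(u0,u1,v0,v1):
    m=np.zeros(z.shape,bool);m[v0:v1,u0:u1]=1;return m
H,S,V=[hsv[...,i].astype(int) for i in range(3)]
P={}
for n,cx,cy,q in(("red",273,204,(S>150)&(V>120)),("white",300,200,(S<70)&(V>140)),("green",326,196,(H>40)&(H<90)&(S>120)),("yellow",352,193,(H>18)&(H<35)&(S>120)&(V>150))):
    m=q&box(cx-13,cx+14,cy-18,cy+19);n_,l,st,ce=cv2.connectedComponentsWithStats(m.astype(np.uint8))
    i=1+st[1:,4].argmax();m=(l==i);p=W(m);P[n]=np.median(p,0);print(n,ce[i],st[i],P[n].round(1),(p.max(0)-p.min(0)).round(0))
m=(V<75)&(S<120)&box(190,370,165,242);p=W(m);
for _ in range(4):
    c0=p.mean(0);nn=np.linalg.svd(p-c0,full_matrices=False)[2][2];nn*=np.sign(nn[2]);e=(p-c0)@nn;p=p[abs(e)<max(3,1.5*e.std())]
print("panel",c0,nn,e.std(),len(p))
for n in P: print(n,(P[n]-c0)@nn)
E
```

```text
red [273.3875969  203.97157623] [264 192  19  25 387] [536.9 -20.2 108. ] [ 186.   54. 1285.]
white [299.7755102  200.04336735] [291 188  19  25 392] [548.4 -86.8 108.7] [ 197.  122. 1285.]
green [326.49370277 196.59697733] [318 185  18  25 397] [ 558.8 -154.7  107.8] [57. 47. 56.]
yellow [352.72797927 192.49222798] [344 181  18  25 386] [ 571.4 -220.4  108.3] [58. 46. 51.]
panel [546.88157292 -32.01497977  89.95747014] [-0.43255604 -0.07543123  0.8984461 ] 2.144236796566502 4801
red 19.616035687321542
white 20.29353055788649
green 20.123300869967817
yellow 20.093493552877653
```

View pics/crop.png

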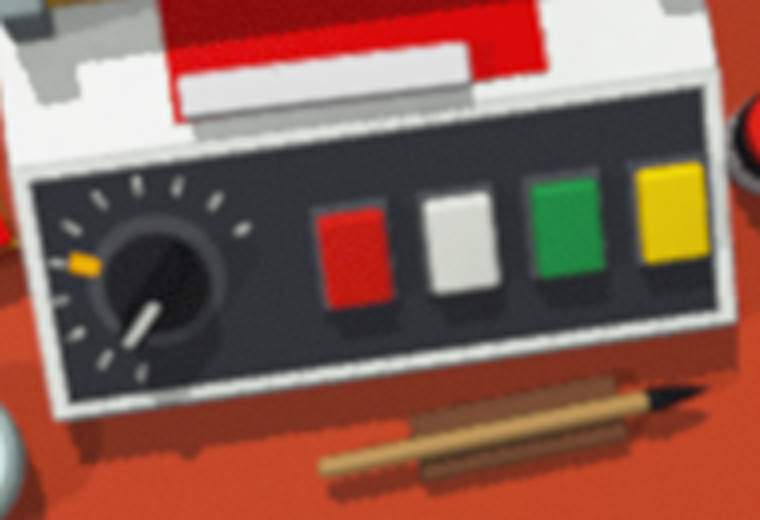

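```bash
cat >> h.py <<'E'
d=None
yaw=0.171
ex=np.array([np.cos(yaw),np.sin(yaw),0]);ey=np.array([-np.sin(yaw),np.cos(yaw),0]);ez=np.array([0,0,1.])
n=-0.438*ex+0.899*ez; s=0.899*ex+0.438*ez   # normal, up-slope
keys={'red':(536.9,-20.2,108),'white':(548.4,-86.8,108.5),'green':(558.8,-154.7,108),'yellow':(571.4,-220.4,108.3)}
K0=np.mean([np.array(v) for v in keys.values()],0)-22*n   # on-panel point at mean of keys
def ray(d,u,v,off,T=None):
    """pixel -> point on the plane 'off' above the panel; T = world_from_camera 4x4 (else rvec/tvec)"""
    if T is None:
        R=Ro.from_rotvec(d["rvec"]).as_matrix().T;c=-R@d["tvec"]
    else: R,c=T[:3,:3],T[:3,3]
    q=R@np.linalg.inv(d["camera_matrix"])@[u,v,1]
    return c+q*(((K0+off*n-c)@n)/(q@n))
def panel(p): # coords along ey, s, n from K0
    p=p-K0;return np.array([p@ey,p@s,p@n]).round(1)
E
python3 - <<'E'
from h import *
d=pickle.load(open("top.pkl","rb"))
px=lambda a,b:(185+(a+.5)/4-.5,140+(b+.5)/4-.5)
print("K0",K0)
for nm,a,b,o in(("gold",85,265,6),("dialdisc",157,283,8),("ptr_in",156,305,44),("ptr_out",128,347,44),("panel TL",32,182,0),("BL",68,405,0),("TR",702,87,0),("BR",718,305,0)):
    p=ray(d,*px(a,b),o);print(nm,p.round(1),panel(p))
for k in keys:print(k,panel(np.array(keys[k])))
E
```

```text
K0 [ 563.37045982 -118.88526261   88.422     ]
gold [528.7 150.2 100.8] [271.1  15.9   6. ]
dialdisc [519.1 104.6  94.6] [227.8  -2.3   8. ]
ptr_in [501.9 102.4 126.2] [228.5  -4.   44. ]
ptr_out [476.3 119.7 115.4] [249.9 -28.8  44. ]
panel TL [578.1 183.4 120.5] [295.4  73.3  -0. ]
BL [442.3 162.8  53.6] [298.2 -79.4   0. ]
TR [ 649.3 -237.2  119.9] [-131.3   71.8   -0. ]
BR [ 518.1 -260.    55. ] [-131.3  -76.4    0. ]
red [101.8   0.2  21.7]
white [34.2  0.4 22.1]
green [-34.5  -1.   22.2]
yellow [-101.4    0.3   22. ]
```

Request:
send_rows(linear=[[28.8, -32.5, -2], [28.8, -32.5, -2], [28.8, -32.5, -2], [28.8, -32.5, -2], [28.8, -32.5, -2], [28.8, -32.5, -2], [28.8, -32.5, -2], [28.8, -32.5, -2], [28.8, -32.5, -2], [28.8, -32.5, -2], [28.8, -32.5, -2], [28.8, -32.5, -2]], twist=[0, 0, 0, 0, 0, 0, 0, 0, 0, 0, 0, 0], grip=[0, 0, 0, 0, 0, 0, 0, 0, 0, 0, 0, 0])

```text
time: 1.3
position: [396.7, -130.7, 255.4]
orientation: [3.112, 0.43, -0.0]
wrist_force: [0.3, -0.6, 0.0]
width: 84.9
finger_force: 0.0
```

Request:
send_rows(linear=[[28.8, -32.5, -2], [28.8, -32.5, -2], [28.8, -32.5, -2], [28.8, -32.5, -2], [28.8, -32.5, -2], [28.8, -32.5, -2], [0, 0, 0], [0, 0, 0]], twist=[0, 0, 0, 0, 0, 0, 0, 0], grip=[0, 0, 0, 0, 0, 0, 0, 0])

```text
time: 2.1
position: [509.6, 102.9, 266.7]
orientation: [-3.111, -0.433, 0.002]
wrist_force: [0.2, 0.1, -0.2]
width: 85.3
finger_force: 0.0
```

Request:
send_rows(linear=[[0, 0, 0], [0, 0, 0], [0, 0, 0], [0, 0, 0], [0, 0, 0], [0, 0, 0], [0, 0, 0], [0, 0, 0], [0, 0, 0], [0, 0, 0], [0, 0, 0], [0, 0, 0]], twist=[-0.14, -0.14, -0.14, -0.14, -0.14, -0.14, -0.14, -0.14, -0.14, -0.14, -0.14, -0.14], grip=[0, 0, 0, 0, 0, 0, 0, 0, 0, 0, 0, 0])

```text
time: 3.3
position: [509.5, 100.7, 267.1]
orientation: [1.751, 2.608, -0.002]
wrist_force: [0.2, -0.5, 0.6]
width: 85.5
finger_force: 0.0
```

Request:
send_rows(linear=[[0, 0, 0], [0, 0, 0], [0, 0, 0], [0, 0, 0], [0, 0, 0], [0, 0, 0]], twist=[-0.14, -0.14, -0.14, -0.14, -0.1, 0], grip=[0, 0, 0, 0, 0, 0])

```text
time: 3.9
position: [509.5, 100.8, 267.0]
orientation: [-0.818, -3.033, 0.001]
wrist_force: [-0.1, 0.0, 1.1]
width: 85.5
finger_force: 0.0
```

Run:
```python
from station import r
from h import *
s=r.observe();d=r.get_image("wrist");d["s"]=s;pickle.dump(d,open("w1.pkl","wb"));cv2.imwrite("pics/w1.png",d["frame"][:,:,::-1])
print(s["position"],s["orientation"],s["qpos"].round(2),d["tool_from_camera"].round(3))
```

```text
[509.52260178 100.79866762 266.96285219] [-8.17593183e-01 -3.03279821e+00  1.35048310e-03] [ 0.61  0.35 -1.05  1.81  0.33  1.18  0.5 ] [[  -0.      -0.949   -0.314   80.483]
 [   1.      -0.      -0.      -0.431]
 [   0.      -0.314    0.949 -141.512]
 [   0.       0.       0.       1.   ]]
```

View pics/w1.png

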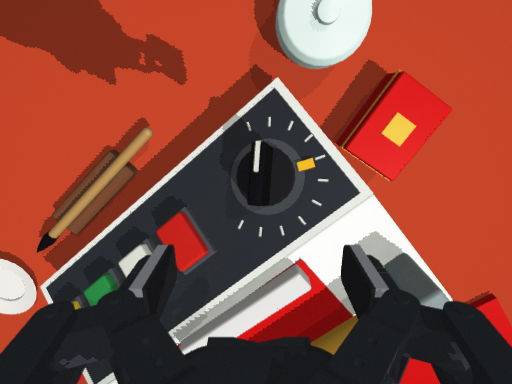

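The wrist view shows the ring centred near (266,177), the white pointer line from (257,141) to (255,171), and the gold tab at (306,165).

```bash
cat >> h.py <<'E'
def wristT(d):
    T=np.eye(4);T[:3,:3]=Ro.from_rotvec(d["s"]["orientation"]).as_matrix();T[:3,3]=d["s"]["position"];return T@d["tool_from_camera"]
E
cat > meas.py <<'E'
from h import *
import sys
def run(fn,ptrbox=None,goldbox=None):
    d=pickle.load(open(fn,"rb"));T=wristT(d);hsv=cv2.cvtColor(d["frame"],cv2.COLOR_RGB2HSV).astype(int);H,S,V=hsv[...,0],hsv[...,1],hsv[...,2]
    C=K0+228*ey
    def ang(p): q=(p-C);return np.arctan2(q@ey,-(q@s)),np.hypot(q@ey,q@s)
    # gold
    for nm,m,o,b in(("gold",(H>15)&(H<32)&(S>150)&(V>150),6,goldbox),("ptr",(S<60)&(V>150),44,ptrbox)):
        k=np.zeros(m.shape,bool);k[b[2]:b[3],b[0]:b[1]]=1
        v,u=np.nonzero(m&k);pts=np.array([panel(ray(d,a,c,o,T)) for a,c in zip(u.astype(float),v.astype(float))])
        print(nm,len(pts),pts.mean(0),"ang",ang(ray(d,u.mean(),v.mean(),o,T)))
        l=cv2.fitLine(pts[:,:2].astype(np.float32),cv2.DIST_L2,0,.01,.01).ravel();print("  line dir angle",np.arctan2(l[0],-l[1]),"ext",np.ptp(pts[:,:2],0))
    return d,T
if __name__=="__main__":
    b=eval(sys.argv[2]);run(sys.argv[1],b[0],b[1])
E
python3 meas.py w1.pkl "((248,266,137,175),(292,320,152,178))"
python3 - <<'E'
from h import *
d=pickle.load(open("w1.pkl","rb"));T=wristT(d)
for nm,u,v,o in(("ring",266.5,177,4),("red",184,240,22),("panelcorner top",360,196,0),("panelcorner bot",277,88,0),):print(nm,panel(ray(d,u,v,o,T)))
E
```

```text
gold 162 [269.53271605  15.12037037   6.        ] ang (np.float64(1.920016162837615), np.float64(44.22098431616759))
  line dir angle 1.9965383 ext [19.2 15.3]
ptr 146 [237.5109589  -15.76849315  44.        ] ang (np.float64(0.542834707274531), np.float64(18.409149109912637))
  line dir angle 0.7200621 ext [22.6 25. ]
ring [226.3  -1.5   4. ]
red [106.8  -0.3  22. ]
panelcorner top [293.5  76.8   0. ]
panelcorner bot [297.7 -77.    0. ]
```

Request:
send_rows(linear=[[0.6, 1, 20], [0, 0, 30], [0, 0, 30], [0, 0, 30], [0, 0, 20], [0, 0, 13], [0, 0, 10], [0, 0, 0]], twist=[0, 0, 0, 0, 0, 0, 0, 0], grip=[0.45, 0.45, 0.45, 0.45, 0.45, 0.45, 0.45, 0.45], grip_force=20)

```text
time: 4.75
position: [509.5, 103.1, 113.7]
orientation: [-0.82, -3.032, 0.001]
wrist_force: [-0.4, 0.0, -0.0]
width: 46.9
finger_force: 0.0
```

Request:
send_rows(linear=[[0, 0, 0], [0, 0, 0], [0, 0, 0], [0, 0, 0], [0, 0, 0]], twist=[0, 0, 0, 0, 0], grip=[0.6, 0.7, 0.8, 0.85, 0.85], grip_force=20)

```text
time: 5.25
position: [509.2, 100.9, 114.8]
orientation: [-0.821, -3.032, 0.007]
wrist_force: [-11.6, -15.8, 17.2]
width: 19.0
finger_force: 19.0
```

Request:
send_rows(linear=[[0, 0, 0], [0, 0, 0], [0, 0, 0], [0, 0, 0], [0, 0, 0]], twist=[0.1, 0.1, 0.1, 0.1, 0], grip=[0.85, 0.85, 0.85, 0.85, 0.85])

```text
time: 5.75
position: [508.7, 100.8, 114.5]
orientation: [-1.412, -2.806, 0.008]
wrist_force: [-13.0, -16.5, 10.3]
width: 18.9
finger_force: 40.7
```

Run:
```python
from station import r
s=r.observe();print(s["wrist_force"],s["wrist_torque"],s["qpos"].round(2),s["orientation"],s["position"])
```

```text
[-13.03844063 -16.47961793  10.30854882] [-3.10899112  2.42499695  0.17213948] [ 0.4   0.51 -0.81  1.95  0.48  0.88 -0.03] [-1.41205572 -2.80611771  0.00809121] [508.6758219  100.81482871 114.47191186]
```

Request:
send_rows(linear=[[0, 0, 0], [0, 0, 0], [0, 0, 0], [0, 0, 0], [0, 0, 0], [0, 0, 0], [0, 0, 0]], twist=[0.1, 0.1, 0.1, 0.1, 0.1, 0.1, 0], grip=[0.85, 0.85, 0.85, 0.85, 0.85, 0.85, 0.85])

```text
time: 6.45
position: [507.9, 101.7, 114.6]
orientation: [-2.177, -2.264, 0.008]
wrist_force: [-18.2, -11.6, 16.3]
width: 19.2
finger_force: 46.6
```

Request:
send_rows(linear=[[0, 0, 0], [0, 0, 0], [0, 0, 0], [0, 0, 0]], twist=[0.1, 0.09, 0, 0], grip=[0.85, 0.85, 0.85, 0.85])

```text
time: 6.85
position: [507.9, 102.1, 114.6]
orientation: [-2.378, -2.052, 0.007]
wrist_force: [-19.5, -8.9, 16.3]
width: 18.8
finger_force: 43.1
```

Request:
send_rows(linear=[[0, 0, 0], [0, 0, 0], [0, 0, 0], [0, 0, -10], [0, 0, -25], [0, 0, -35], [0, 0, -40], [0, 0, -40], [0, 0, 0], [0, 0, 0]], twist=[0, 0, 0, 0, 0, 0, 0, 0, 0, 0], grip=[0.7, 0.55, 0.45, 0.4, 0.4, 0.4, 0.2, 0, 0, 0])

```text
time: 7.85
position: [510.1, 103.4, 265.6]
orientation: [2.377, 2.052, 0.002]
wrist_force: [0.2, -0.7, -0.6]
width: 85.2
finger_force: 0.0
```

Run:
```python
from station import r
from h import *
s=r.observe();d=r.get_image("wrist");d["s"]=s;pickle.dump(d,open("w2.pkl","wb"));cv2.imwrite("pics/w2.png",d["frame"][:,:,::-1])
print(s["position"],s["orientation"],s["qpos"].round(2))
t=r.get_image("top");pickle.dump(t,open("t2.pkl","wb"))
```

```text
[510.08747077 103.41649226 265.58245298] [2.37663137 2.05238785 0.00245564] [ 0.35  0.26 -0.72  1.81  0.19  1.13 -0.57]
```

View pics/w2.png

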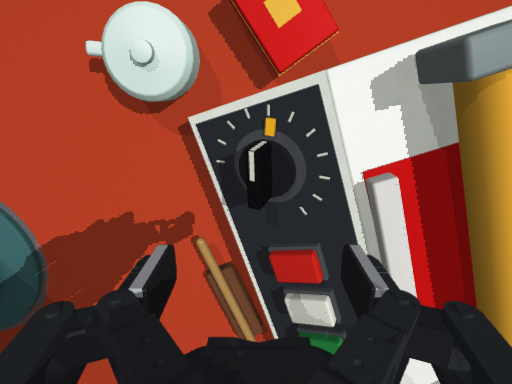

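The pointer's top line now runs from (252,152) to (252,181), its end face goes down to (266,142), and the gold tab is at (270,127).

```bash
python3 meas.py w2.pkl "((246,259,153,185),(262,280,115,138))"
python3 - <<'E'
from h import *
d=pickle.load(open("w2.pkl","rb"));T=wristT(d)
P={}
for nm,u,v,o in(("ring",271,168,4),("tip top",251.5,152,44),("tip inner",252,181,44),("tip low",266,142.5,13)):print(nm,panel(ray(d,u,v,o,T)))
# ring ellipse & bar edges: threshold dark bar
g=cv2.cvtColor(d["frame"],cv2.COLOR_RGB2GRAY);c=d["frame"][100:230,200:330,::-1]
cv2.imwrite("pics/w2c.png",cv2.resize(cv2.convertScaleAbs(c,alpha=2),None,fx=4.5,fy=4.5,interpolation=cv2.INTER_CUBIC))
E
```

```text
gold 176 [270.16818182  16.49545455   6.        ] ang (np.float64(1.9440021634303442), np.float64(45.324990694940084))
  line dir angle 2.0573225 ext [18.8 16.1]
ptr 119 [242.5092437    2.65882353  44.        ] ang (np.float64(1.7535010645534646), np.float64(14.86515181518985))
  line dir angle 1.910158 ext [27.8 13.2]
ring [225.1   1.6   4. ]
tip top [255.9   7.9  44. ]
tip inner [226.9  -2.5  44. ]
tip low [256.  10.  13.]
```

View pics/w2c.png

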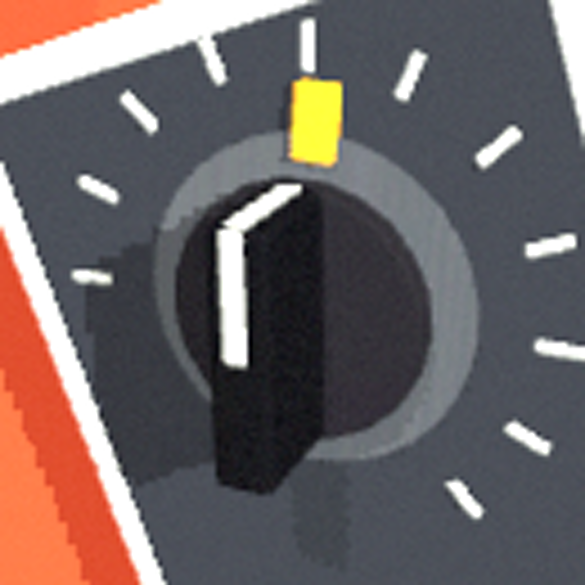

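Run:
```python
from h import *
from scipy.optimize import least_squares
d=pickle.load(open("w2.pkl","rb"));T=wristT(d)
f=lambda a,b,o:panel(ray(d,200+(a+.5)/4.5-.5,100+(b+.5)/4.5-.5,o,T))[:2]
tk=np.array([f(a,b,0) for a,b in[(308,45),(213,60),(140,112),(98,190),(92,276),(410,76),(499,147),(550,246),(562,348),(528,438),(465,498)]])
q=least_squares(lambda x:np.hypot(*(tk-x[:2]).T)-x[2],[228,0,50]);c=q.x[:2];print(q.x,q.fun.round(1))
A=lambda p:np.arctan2(p[0]-c[0],-(p[1]-c[1]))
print("disc",f(303,309,12),"ring",f(318,297,4))
for nm,p in(("gold",f(316,122,6)),("gold in",f(314,162,6)),("gold out",f(318,82,6)),("tiptop",f(230,228,44)),("inner",f(236,366,44)),("tiplow",f(300,187,12))):print(nm,p,A(p).round(3),np.hypot(*(p-c)).round(1))
print(sorted(A(p).round(3) for p in tk))
a,b=f(230,228,44),f(236,366,44);print("line",np.arctan2(*( (a-b)*[1,-1])))
# bar top far end
for e in((218,480),(270,492)):print("far",f(*e,44))
```

```text
[225.75044254  -3.4462815   64.16072925] [ 0.  -0.1 -0.1  0.2 -0.  -0.1  0.2 -0.3  0.3 -0.1 -0.1]
disc [228.   1.] ring [228.    1.7]
gold [269.8  16.3] 1.992 48.3
gold in [261.   12.8] 2.003 38.8
gold out [278.4  19.8] 1.987 57.6
tiptop [257.7   7.7] 1.906 33.8
inner [226.9  -2.4] 2.309 1.6
tiplow [257.1  10.3] 1.984 34.2
[np.float64(-2.787), np.float64(-2.379), np.float64(-1.982), np.float64(0.305), np.float64(0.696), np.float64(1.104), np.float64(1.504), np.float64(1.9), np.float64(2.3), np.float64(2.705), np.float64(3.103)]
line 1.887668871102141
far [199.6 -17.8]
far [195.  -5.]
```

Request:
send_rows(linear=[[-6.5, -17, 24], [-6.5, -17, 24], [0, 0, 0], [0, 0, 0], [0, 0, 0], [0, 0, 0], [0, 0, 0], [0, 0, 0], [0, 0, 0], [0, 0, 0], [0, 0, 0], [0, 0, 0]], twist=[0, 0, -0.14, -0.14, -0.14, -0.14, -0.14, -0.14, -0.14, -0.14, -0.14, -0.14], grip=[0, 0, 0, 0, 0, 0, 0, 0, 0, 0, 0, 0])

```text
time: 9.15
position: [473.7, 95.5, 215.5]
orientation: [-0.486, -3.102, -0.0]
wrist_force: [-0.1, -0.8, -0.3]
width: 85.0
finger_force: 0.0
```

Request:
send_rows(linear=[[0, 0, 0], [0, 0, 0], [0, 0, 0], [0, 0, 0], [0, 0, 0]], twist=[-0.14, -0.14, -0.14, -0.07, 0], grip=[0, 0, 0, 0, 0])

```text
time: 9.65
position: [473.8, 95.4, 215.6]
orientation: [0.274, -3.128, -0.001]
wrist_force: [-0.2, 0.2, 0.1]
width: 85.4
finger_force: 0.0
```

Run:
```python
from station import r
from h import *
s=r.observe();d=r.get_image("wrist");d["s"]=s;pickle.dump(d,open("w3.pkl","wb"))
print(s["position"],s["orientation"],s["qpos"].round(2))
T=wristT(d);C=K0+227*ey
q=np.linalg.inv(T)@np.r_[C,1];u,v=(d["camera_matrix"]@q[:3]/q[2])[:2];print(u,v,panel(T[:3,3]))
u0,v0=int(u)-60,max(0,int(v)-60);print(u0,v0)
c=d["frame"][v0:v0+120,u0:u0+120,::-1];cv2.imwrite("pics/w3c.png",cv2.resize(cv2.convertScaleAbs(c,alpha=2),None,fx=5,fy=5,interpolation=cv2.INTER_CUBIC))
```

```text
[473.79871873  95.36250484 215.55915421] [ 2.73660441e-01 -3.12796434e+00 -1.39427616e-03] [ 0.65  0.35 -1.08  1.95  0.35  1.05  1.16]
259.25739921692724 230.23032677043923 [225.5  -1.3 299.6]
199 170
```

View pics/w3c.png

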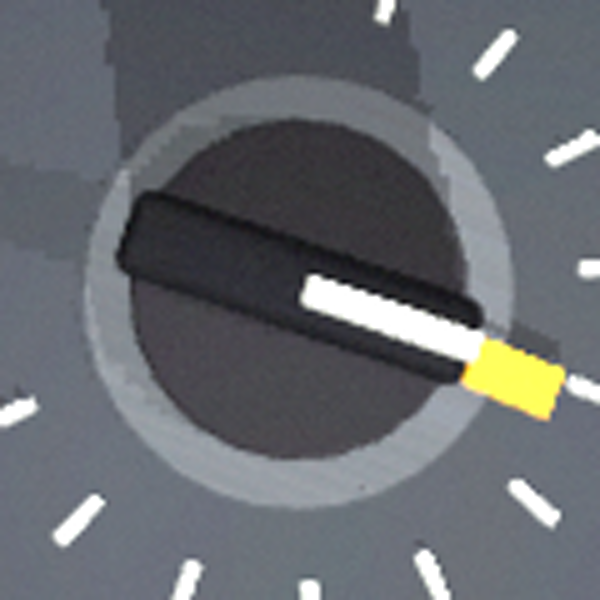

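Seen nearly along the dial's axis, the centre is at crop (299,291), the white line runs (305,290) to (482,348) and the gold tab centre is at (515,378). The pointer is about 0.05 rad short, so I'll measure it with masks.

```bash
cat > w3.py <<'E'
from h import *
import sys
d=pickle.load(open(sys.argv[1],"rb"));T=wristT(d)
C=K0+227*ey;q=np.linalg.inv(T)@np.r_[C,1];u,v=(d["camera_matrix"]@q[:3]/q[2])[:2];u0,v0=int(u)-60,int(v)-60
f=d["frame"][v0:v0+120,u0:u0+120];hsv=cv2.cvtColor(f,cv2.COLOR_RGB2HSV).astype(int);H,S,V=[hsv[...,i] for i in range(3)]
yy,xx=np.mgrid[:120,:120]
# disc: dark pixels' outline
m=((V<60)&(np.hypot(xx-60,yy-58)<46)).astype(np.uint8);m=cv2.morphologyEx(m,cv2.MORPH_OPEN,np.ones((3,3)))
tick=((S<70)&(V>140));w=tick&(np.hypot(xx-60,yy-58)<40);g=(H>15)&(H<32)&(S>150)&(V>130)
n_,l,st,ce=cv2.connectedComponentsWithStats(tick.astype(np.uint8))
P=lambda x,y,o:panel(ray(d,u0+x,v0+y,o,T))[:2]
tk=np.array([P(*ce[i],0) for i in range(1,n_) if st[i,4]>8 and st[i,4]<60 and st[i,0]>0 and st[i,1]>0 and st[i,0]+st[i,2]<120 and st[i,1]+st[i,3]<120 and np.hypot(*(ce[i]-[60,58]))>48])
from scipy.optimize import least_squares
c=least_squares(lambda x:np.hypot(*(tk-x[:2]).T)-64.2,[228,0]).x;print("centre",c,len(tk))
A=lambda p:np.arctan2(p[0]-c[0],-(p[1]-c[1]))
G=P(*[a[g].mean() for a in(xx,yy)],6);print("gold",G,A(G),np.hypot(*(G-c)));print("ticks",[A(p).round(3) for p in tk])
pts=np.array([P(a,b,44) for a,b in zip(xx[w],yy[w])],np.float32);L=cv2.fitLine(pts,cv2.DIST_HUBER,0,.01,.01).ravel();print("ptr line",np.arctan2(L[0],-L[1])%np.pi,"mean",pts.mean(0),A(pts.mean(0)),len(pts))
far=pts[np.hypot(*(pts-c).T)>27];print("tip",far.mean(0),A(far.mean(0)))
E
python3 w3.py w3.pkl
```

```text
centre [225.74663413  -3.04344282] 4
gold [269.4  14.6] 1.9548935739204432 47.08404641198999
ticks [np.float64(0.702), np.float64(1.1), np.float64(2.299), np.float64(-2.38)]
ptr line 1.8931079 mean [242.48122     2.2000005] 1.8744369917498453 208
tip [254.41429     6.2571425] 1.8845106157676883
```

Request:
send_rows(linear=[[-18.2, 0.3, 0], [-18.2, 0.4, 0], [0, 0, 0], [0, 0, 0], [0, 0, 0], [0, 0, 0], [0, 0, 0], [0, 0, 0], [0, 0, 0], [0, 0, 0], [0, 0, 0], [0, 0, 0]], twist=[0, 0, 0.14, 0.14, 0.14, 0.14, 0.14, 0.14, 0.14, 0.14, 0.14, 0.14], grip=[0, 0, 0, 0, 0.2, 0.3, 0.4, 0.45, 0.45, 0.45, 0.45, 0.45])

```text
time: 10.9
position: [509.8, 102.4, 216.0]
orientation: [-1.819, -2.561, 0.0]
wrist_force: [0.1, 0.1, -0.3]
width: 46.9
finger_force: 0.0
```

Request:
send_rows(linear=[[0, 0, 0], [0, 0, 0], [0, 0, 0], [0, 0, 0], [0, 0, 0]], twist=[0.14, 0.14, 0.14, 0.06, 0], grip=[0.45, 0.45, 0.45, 0.45, 0.45])

```text
time: 11.4
position: [509.8, 102.6, 216.1]
orientation: [-2.37, -2.062, 0.001]
wrist_force: [-0.3, 0.7, -0.3]
width: 46.7
finger_force: 0.0
```

Request:
send_rows(linear=[[0, -1.5, 30], [0, 0, 30], [0, 0, 22], [0, 0, 12], [0, 0, 8], [0, 0, 0], [0, 0, 0], [0, 0, 0], [0, 0, 0], [0, 0, 0], [0, 0, 0]], twist=[0, 0, 0, 0, 0, 0, 0, 0, 0, 0, 0], grip=[0.45, 0.45, 0.45, 0.45, 0.45, 0.45, 0.6, 0.7, 0.8, 0.85, 0.85])

```text
time: 12.5
position: [507.7, 102.9, 115.1]
orientation: [-2.367, -2.066, 0.002]
wrist_force: [-11.3, 0.1, 14.7]
width: 20.3
finger_force: 18.1
```

Request:
send_rows(linear=[[0, 0, 0], [0, 0, 0], [0, 0, 0], [0, 0, 0]], twist=[0.035, 0.03, 0, 0], grip=[0.85, 0.85, 0.85, 0.85])

```text
time: 12.9
position: [507.8, 102.8, 115.2]
orientation: [-2.433, -1.988, 0.002]
wrist_force: [-12.6, -1.3, 17.4]
width: 19.8
finger_force: 18.5
```

Request:
send_rows(linear=[[0, 0, 0], [0, 0, 0], [0, 0, 0], [0, 0, -10], [0, 0, -25], [0, 0, -35], [0, 0, -32], [0, 0, 0]], twist=[0, 0, 0, 0, 0, 0, 0, 0], grip=[0.7, 0.55, 0.45, 0.4, 0.4, 0.4, 0.4, 0.4])

```text
time: 13.7
position: [510.2, 103.3, 220.8]
orientation: [2.43, 1.985, 0.008]
wrist_force: [0.4, -0.3, -0.8]
width: 51.3
finger_force: 0.0
```

Request:
send_rows(linear=[[-7.5, -17, 2.5], [-7.5, -17, 2.5], [0, 0, 0], [0, 0, 0], [0, 0, 0], [0, 0, 0], [0, 0, 0], [0, 0, 0], [0, 0, 0], [0, 0, 0], [0, 0, 0], [0, 0, 0]], twist=[0, 0, -0.145, -0.145, -0.145, -0.145, -0.145, -0.145, -0.145, -0.145, -0.145, -0.145], grip=[0.2, 0, 0, 0, 0, 0, 0, 0, 0, 0, 0, 0])

```text
time: 14.9
position: [472.1, 94.7, 211.5]
orientation: [0.494, 3.103, -0.0]
wrist_force: [0.4, -0.7, 0.1]
width: 85.4
finger_force: 0.0
```

Request:
send_rows(linear=[[0, 0, 0], [0, 0, 0], [0, 0, 0], [0, 0, 0], [0, 0, 0]], twist=[-0.145, -0.145, -0.145, -0.06, 0], grip=[0, 0, 0, 0, 0])

```text
time: 15.4
position: [472.1, 94.6, 211.4]
orientation: [0.273, -3.129, -0.0]
wrist_force: [0.7, -0.3, 0.1]
width: 85.2
finger_force: 0.0
```

```bash
python3 - <<'E'
from station import r
from h import *
s=r.observe();d=r.get_image("wrist");d["s"]=s;pickle.dump(d,open("w4.pkl","wb"))
print(s["position"],s["orientation"],s["qpos"].round(2))
T=wristT(d);C=K0+227*ey
q=np.linalg.inv(T)@np.r_[C,1];u,v=(d["camera_matrix"]@q[:3]/q[2])[:2]
u0,v0=int(u)-60,int(v)-60
c=d["frame"][v0:v0+120,u0:u0+120,::-1];cv2.imwrite("pics/w4c.png",cv2.resize(cv2.convertScaleAbs(c,alpha=2),None,fx=5,fy=5,interpolation=cv2.INTER_CUBIC))
E
python3 w3.py w4.pkl
```

```text
[472.13587495  94.59532119 211.37792044] [ 2.73030276e-01 -3.12949030e+00 -3.19426062e-04] [ 0.59  0.32 -1.    1.96  0.31  1.03  1.2 ]
centre [225.93072789  -3.50100189] 3
gold [269.6  14.5] 1.9617858361119875 47.2339009162433
ticks [np.float64(0.704), np.float64(2.307), np.float64(-2.383)]
ptr line 1.9623964 mean [242.10745     3.2725592] 1.9673380159269656 215
tip [253.81398    8.095349] 1.9649250435770949
```

View pics/w4c.png

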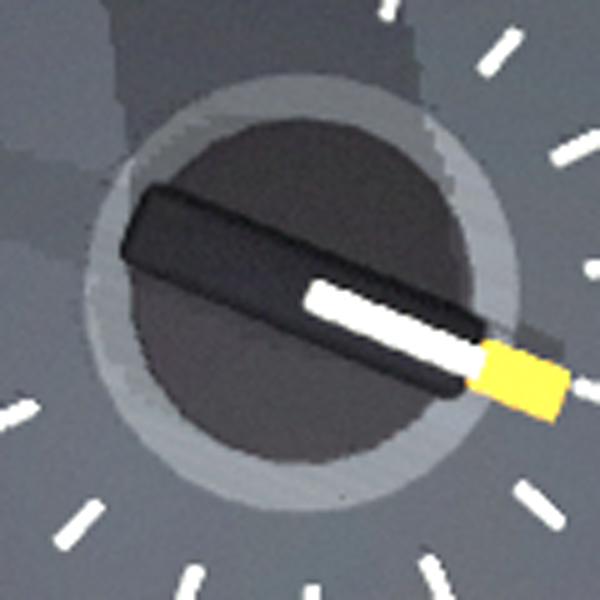

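The pointer now lies on the gold tab: the line measures 1.962 rad and the tab 1.962 rad. Next are the keys, pressed with closed fingers.

Request:
send_rows(linear=[[-5, -38.4, 0], [-5, -38.4, 0], [-5, -38.4, 0], [-5, -38.4, 0], [-4.7, -38.3, 0], [0, 0, 0], [0, 0, 30], [0, 0, 30], [0, 0, 12], [0, 0, 0], [0, 0, 0]], twist=[0, 0, 0, 0, 0, 0, 0, 0, 0, 0, 0], grip=[0.3, 0.6, 1, 1, 1, 1, 1, 1, 1, 1, 1])

```text
time: 16.55
position: [530.1, -89.7, 140.3]
orientation: [-0.271, 3.129, -0.0]
wrist_force: [0.1, 0.1, 0.6]
width: -0.5
finger_force: 0.0
```

Run:
```python
from station import r
from h import *
s=r.observe();print(s["position"],s["orientation"],s["wrist_force"],s["width"],s["qpos"].round(2))
R=Ro.from_rotvec(s["orientation"]).as_matrix()
for k in("white","yellow","green"):
    t=np.array(keys[k])-8*ex+[0,0,1.5]+15*n;print(k,t,((t-s["position"])@R).round(1))
d=r.get_image("wrist");cv2.imwrite("pics/w5.png",d["frame"][:,:,::-1])
```

```text
[530.10796309 -89.7152356  140.29574792] [-2.71330274e-01  3.12908106e+00 -7.97722710e-06] [0.14909944 0.09920372 0.55073569] -0.5153111158402789 [ 0.78  0.51 -0.84  1.89  0.46  0.95  1.46]
white [534.04250211 -89.27934556 123.485     ] [-3.9 -0.2 16.8]
yellow [ 557.04250211 -222.87934556  123.285     ] [  -3.6 -135.8   17. ]
green [ 544.44250211 -157.17934556  122.985     ] [ -2.5 -68.9  17.3]
```

View pics/w5.png

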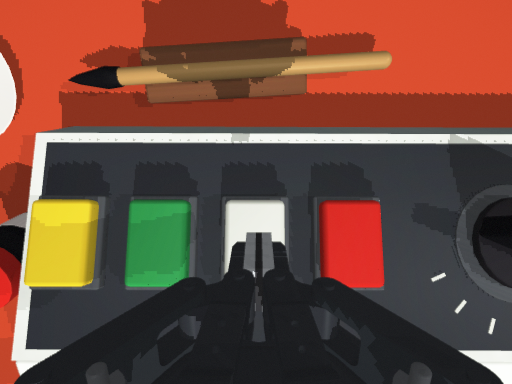

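The closed fingers (about (258,245)) are centred over the white key (columns 225–288), well clear of red and green.

Request:
send_rows(linear=[[-3.9, 0, 16.8], [-1.3, 0, 2.7], [-1.3, 0, 2.7], [-1.3, 0, 2.7], [-0.9, 0, 1.8], [0, 0, 0]], twist=[0, 0, 0, 0, 0, 0], grip=[1, 1, 1, 1, 1, 1])

```text
time: 17.2
position: [538.2, -88.5, 112.5]
orientation: [0.272, -3.13, -0.0]
wrist_force: [0.3, -0.3, -0.1]
width: 0.1
finger_force: 0.0
```

Request:
send_rows(linear=[[-0.9, 0, 1.8], [-0.9, 0, 1.8], [0, 0, 0]], twist=[0, 0, 0], grip=[1, 1, 1])

```text
time: 17.5
position: [539.9, -88.2, 108.8]
orientation: [0.272, -3.13, -0.0]
wrist_force: [-0.3, 0.1, 0.2]
width: -0.2
finger_force: 0.0
```

Request:
send_rows(linear=[[-0.9, 0, 1.8], [-0.9, 0, 1.8], [0, 0, 0]], twist=[0, 0, 0], grip=[1, 1, 1])

```text
time: 17.8
position: [541.8, -87.9, 105.2]
orientation: [0.272, -3.13, -0.0]
wrist_force: [-1.0, -0.1, 1.8]
width: -0.3
finger_force: 1.1
```

Request:
send_rows(linear=[[-0.9, 0, 1.8], [-0.9, 0, 1.8], [0, 0, 0]], twist=[0, 0, 0], grip=[1, 1, 1])

```text
time: 18.1
position: [543.5, -87.6, 101.6]
orientation: [0.272, -3.13, -0.0]
wrist_force: [-1.5, -0.2, 2.3]
width: 0.0
finger_force: 1.8
```

Request:
send_rows(linear=[[-0.9, 0, 1.8], [-0.9, 0, 1.8], [0, 0, 0]], twist=[0, 0, 0], grip=[1, 1, 1])

```text
time: 18.4
position: [544.6, -87.5, 99.7]
orientation: [0.272, -3.128, 0.003]
wrist_force: [-25.3, -2.5, 47.8]
width: -0.0
finger_force: 27.1
```

Request:
send_rows(linear=[[-0.9, 0, 1.8], [0, 0, 0], [0, 0, 0]], twist=[0, 0, 0], grip=[1, 1, 1])

```text
time: 18.7
position: [545.0, -87.4, 99.0]
orientation: [0.271, -3.127, 0.005]
wrist_force: [-40.9, -2.1, 77.1]
width: 0.1
finger_force: 43.3
```

Request:
send_rows(linear=[[2.9, 0, -6.1], [5, 0, -10], [5, 0, -10], [0, 0, -25], [0, -34, 0], [0, -34, 0], [0, -34, 0], [0.3, -33.6, 0.2], [0, 0, 0], [0, 0, 0]], twist=[0, 0, 0, 0, 0, 0, 0, 0, 0, 0], grip=[1, 1, 1, 1, 1, 1, 1, 1, 1, 1])

```text
time: 19.7
position: [556.3, -223.3, 147.3]
orientation: [-0.27, 3.13, 0.001]
wrist_force: [0.8, 0.6, -0.5]
width: -0.0
finger_force: 0.0
```

Request:
send_rows(linear=[[0, 0, 15], [0, 0, 10], [-1.3, 0, 2.7], [-1.3, 0, 2.7], [-1.3, 0, 2.7], [-0.9, 0, 1.8], [-0.9, 0, 1.8], [0, 0, 0]], twist=[0, 0, 0, 0, 0, 0, 0, 0], grip=[1, 1, 1, 1, 1, 1, 1, 1])

```text
time: 20.5
position: [562.2, -222.0, 110.4]
orientation: [0.272, -3.13, -0.0]
wrist_force: [-0.9, -0.6, 0.8]
width: -0.0
finger_force: 0.0
```

Request:
send_rows(linear=[[-0.9, 0, 1.8], [-0.9, 0, 1.8], [-0.9, 0, 1.8], [-0.9, 0, 1.8], [0, 0, 0]], twist=[0, 0, 0, 0, 0], grip=[1, 1, 1, 1, 1])

```text
time: 21.0
position: [565.8, -221.4, 103.2]
orientation: [0.272, -3.13, -0.0]
wrist_force: [-0.5, -0.9, 3.1]
width: -0.3
finger_force: 1.5
```

Request:
send_rows(linear=[[-0.9, 0, 1.8], [-0.5, 0, 0.9], [0, 0, 0]], twist=[0, 0, 0], grip=[1, 1, 1])

```text
time: 21.3
position: [567.0, -221.3, 100.9]
orientation: [0.272, -3.129, 0.0]
wrist_force: [-4.0, -0.8, 9.8]
width: 0.1
finger_force: 5.4
```

Request:
send_rows(linear=[[-0.5, 0, 0.9], [0, 0, 0]], twist=[0, 0], grip=[1, 1])

```text
time: 21.5
position: [567.2, -221.3, 100.6]
orientation: [0.271, -3.129, 0.001]
wrist_force: [-11.3, 0.8, 21.2]
width: -0.0
finger_force: 11.8
```

Request:
send_rows(linear=[[3.1, 0, -6.5], [4, 0, -8], [4, 0, -8], [0, 0, -15], [0, 33, 0], [1.1, 33.5, 0.3], [0, 0, 0], [0, 0, 0]], twist=[0, 0, 0, 0, 0, 0, 0, 0], grip=[1, 1, 1, 1, 1, 1, 1, 1])

```text
time: 22.3
position: [544.4, -157.4, 137.9]
orientation: [-0.273, 3.129, -0.001]
wrist_force: [-0.8, -0.3, 0.3]
width: 0.3
finger_force: 0.0
```

Request:
send_rows(linear=[[0, 0, 15], [-1.3, 0, 2.7], [-1.3, 0, 2.7], [-1.3, 0, 2.7], [-0.9, 0, 1.8], [-0.9, 0, 1.8], [0, 0, 0]], twist=[0, 0, 0, 0, 0, 0, 0], grip=[1, 1, 1, 1, 1, 1, 1])

```text
time: 23.0
position: [549.7, -156.7, 110.1]
orientation: [0.272, -3.13, -0.0]
wrist_force: [0.3, 0.8, -0.2]
width: 0.3
finger_force: 0.0
```

Request:
send_rows(linear=[[-0.9, 0, 1.8], [-0.9, 0, 1.8], [-0.9, 0, 1.8], [-0.9, 0, 1.8], [0, 0, 0]], twist=[0, 0, 0, 0, 0], grip=[1, 1, 1, 1, 1])

```text
time: 23.5
position: [553.3, -156.1, 102.9]
orientation: [0.272, -3.13, -0.0]
wrist_force: [-0.2, 0.3, 2.6]
width: -0.1
finger_force: 1.4
```

Request:
send_rows(linear=[[-0.9, 0, 1.8], [-0.5, 0, 0.9], [0, 0, 0]], twist=[0, 0, 0], grip=[1, 1, 1])

```text
time: 23.8
position: [554.6, -155.9, 100.5]
orientation: [0.272, -3.13, 0.0]
wrist_force: [-2.5, -0.4, 6.8]
width: -0.3
finger_force: 3.9
```

Request:
send_rows(linear=[[-0.5, 0, 0.9], [0, 0, 0]], twist=[0, 0], grip=[1, 1])

```text
time: 24.0
position: [554.9, -155.9, 100.1]
orientation: [0.271, -3.129, 0.001]
wrist_force: [-11.2, -1.4, 18.7]
width: 0.3
finger_force: 10.7
```

Request:
send_rows(linear=[[3.1, 0, -6.5], [4, 0, -8], [4, 0, -8], [0, 0, -35], [0, 0, -45], [30, 0, -30], [30, 0, 0], [0, 0, 0], [0, 0, 0]], twist=[0, 0, 0, 0, 0, 0, 0, 0, 0], grip=[1, 1, 1, 1, 1, 1, 1, 1, 1])

```text
time: 24.9
position: [484.7, -168.6, 232.5]
orientation: [-0.27, 3.13, -0.002]
wrist_force: [0.8, -0.3, 1.5]
width: 0.1
finger_force: 0.0
```

Run:
```python
from station import r
from h import *
d=r.get_image("top");w=r.get_image("wrist")
cv2.imwrite("pics/end.png",np.vstack([d["frame"],w["frame"]])[:,:,::-1][::1,:,:][:768][::, ::] if 0 else cv2.resize(np.hstack([d["frame"],w["frame"]])[:,:,::-1],(800,300)))
```

```text
(no output)
```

View pics/end.png

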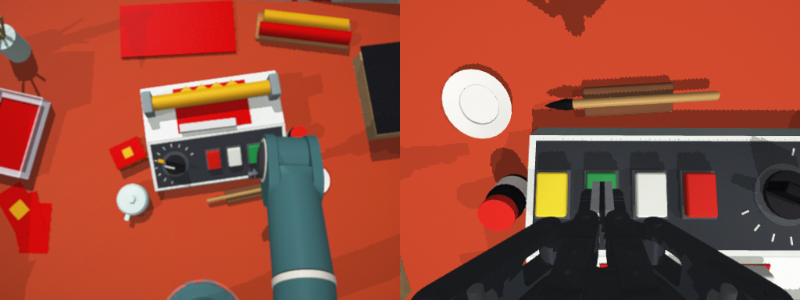

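The final views show the pointer still at the gold tab (160,161 in the left image). All keys are up, nothing around the press has moved, and the gripper is clear.

```bash
python3 -c "
from station import r
print(r.close_job())"
```

```text
the job is handed in; nothing more can be done
None
```

The job is handed in at about 25 s of the 53 s allowed: the dial is set at the gold tab, white, yellow and green were pressed fully in that order, red was never pressed and nothing around the press looks moved; the press's verdict was not shown.

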